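# Latch the dish down and hold the loupe in focus over it

## Robot

A 7-joint arm with a two-finger parallel gripper is mounted at the origin on a cart in front of the work surface, level with it; the furniture and walls round the work are solid. World frame = base frame: x ahead of the robot, y to its left, z up, the work surface at z = 0. Lengths are in m, angles in rad, forces in N, time in s.
With the tool pointing down it reaches from about 0.425 to 0.925 m from the base axis. Payload 6.8 kg.
Tool frame: the origin (TCP) lies at the very end of the fingers, on their centre line; the grasp point (between the pads) lies 19 mm behind it; z points along the fingers, y is the line along which they close (so a half turn about z gives the same grasp; the last joint's range is limited). The gripper opens to 85 mm and grips with 20 to 120 N. Pads are 22 mm wide; open, the fingers measure 114 mm over their backs; the gripper's body (76 mm by 85 mm) begins 54 mm behind the grasp point. The pads swing forward as they close: fully open they stand 13 mm farther back than shut.
Start: joints at [-1.21, 0.477, 0.022, 1.555, -0.011, 1.109, -0.083], TCP at [0.305, 0.602, 0.208] pointing down, gripper open.
Joint ranges: [-2.96, 2.96], [-0.34, 2.1], [-1.41, 1.46], [0.24, 2.44], [-1.37, 4.51], [0.17, 1.92], [-2.96, 2.96]. Speed limits (rad/s): [2.39, 2.39, 3.14, 3.14, 3.14, 3.14, 3.14].

## Interface

Orientations are given as a unit quaternion [w, x, y, z].
In Python, from station import get_obs, read_camera, hand_in gives the robot as it stands.
- The arm moves only by the tool arm_command, never from a script. Its argument "commands" is one flat list of numbers, 7 for each row, row after row: the shift along the tool's x, y, z in m, then the turn, a rotation vector about the tool's x, y, z in degrees, then the opening, from 0 (shut) to 1 (fully open). In form: [tx, ty, tz, rx, ry, rz, fingers, tx, ty, tz, rx, ry, rz, fingers, ...]. A call has 1 to 8 rows; each row is the pose to reach, as a shift and turn from the pose commanded when the call began, along the tool's axes at that moment; what a row does not reach only later rows make up. A row lasts 1/10 s, in which the tool goes at most 50 mm and 8.59 degrees, less where a joint would pass 70% of its speed; a pose out of reach is approached as far as the arm can. A call with a gripper value outside its range is refused whole. The fingers move at their own pace and stop on an object; "force" is the grip in N (left out, the last holds). Time passes only in rows, so rows that repeat a pose let the fingers close. It gives the time, the measured TCP pose, the force, the opening and the grip force at its end, in the units of the state.
- get_obs(): the state, without advancing time (a new reading comes with each control period).
- read_camera(name): name is "side" or "top" or "wrist"; returns a dict with "img" (384x512x3 uint8, red, green, blue), "camera_matrix" (3x3 intrinsics, pixels), "k1" (the pictures are not rectified: a ray, as slopes to the right and down, at radius r is drawn at 1 + k1 r^2 times it, then the intrinsics apply), "pose" (4x4, takes a point from camera to world coordinates). Camera axes: x right, y down, z forward; pixel columns grow to the right and rows downward; lengths in m; the calibration is good to about 2 mm. A picture is of the moment at which its call begins. There is no depth.
- hand_in(): hands the job in; it is judged then, once.
The state is a dict: "t": time; "q": joint angles; "joint_vel": joint speeds; "joint_torque": joint torques, N m; "eef_pos": TCP position; "tool_rot": TCP orientation; "contact_force": force on the tool from outside, world axes, zero at the start; "torque": the same for the moment, N m; "gripper_width": opening from 0.0 (shut) to 1.0 (fully open); "grasp_force": force on a finger pad.
Only numpy, scipy, OpenCV 4.12 (cv2) and the standard library are available. Lean on these libraries where they do the work, as an engineer would, in place of code of your own. Each camera call takes 0.05 s, during which the arm holds its last target. There are 200 camera calls.

## Task

Swing the blue latch arm of the white inspection stand all the way round into its steel catch, so that the petri dish is locked in. Then pick up the loupe by its black handle and hold it level over the middle of the dish, with the lens at the height of the red ring on the stand's thin post. Finish with the loupe held still in the gripper there, touching nothing else; leave the dish, the red ring and the other things on the bench where they are.

Things in the scene. Friction and masses are not known exactly. Their poses are not given: they have to be found in the camera images.
- stand_centre (a point): centre of the dish seat on the inspection stand, on top of its base plate, 10 mm above the worktop. The fixed stand is a white plate 130 mm (x) by 150 mm (y), 10 mm high, with a grey seat ring (112 mm across, 6 mm high) round the dish. Axes: z up; the latch runs along the -x side, roughly facing the robot, hinge at its -y end, catch at its +y end
- latch_hinge (a point): point on the latch's vertical hinge axis, 29 mm above the worktop, at stand (-40, -64) mm. The arm is 12 mm wide and 6 mm thick, its top 32 mm above the worktop, and passes 2 mm above the dish's rim
- latch (a joint): angle of the blue latch arm: 0 = closed, the arm lying along the stand's +y across the front of the dish, its end against the catch's back wall, a hard stop; grows to 1.2 as it swings out toward the stand's -x (counterclockwise from above). Starts 0.5 to 0.9 open. Light friction: about half a newton at the knob moves it and it stays where it is left; nothing snaps
- latch_knob (a point): centre of the upright round black knob on the free end of the latch arm, 156 mm from the hinge axis: 14 mm in diameter, rising from 32 to 72 mm above the worktop; this point is 56 mm above the worktop. It turns with the arm. When closed, it stands 28 mm beyond the catch, which is 36 mm high
- focus_mark (a point): centre of the red ring (18 mm across, 6 mm thick) on a thin upright steel post at the stand's far right corner, stand (52, -62) mm; the ring marks the focal height, 95 to 130 mm above the worktop. The post ends 145 mm above the worktop. The ring sits stiffly (about 3 N shifts it along the post)
- dish_centre (a point): centre of the petri dish, half-way up: clear, with blue-stained patches, 96 mm across, 14 mm high, standing loose in the stand's seat (2 mm play), its top 24 mm above the worktop
- loupe_handle (a point): centre (half-way up) of the loupe's black handle: 100 mm long, 16 mm wide, 24 mm high; its centre is 12 mm above the worktop as the loupe lies flat on it. Its x axis points along the handle to the lens, z up. The loupe weighs about 0.1 kg and balances about 1 cm from here toward the lens
- loupe_lens (a point): centre of the loupe's glass lens, 92 mm from the handle's centre along the handle's x and at the same height in the loupe. The lens sits in a silver barrel 56 mm across and 24 mm high; z is the optical axis, up when level
- dropper_bottle: amber glass bottle with a red dropper cap, 38 mm across, 111 mm high; origin under its centre
- cotton_cup: white plastic cup full of cotton balls, 56 mm across, 50 mm high; origin under its centre
- cover_box: small white box with a blue lid, 31 x 31 x 20 mm; origin under its centre
- plastic_dropper: thin clear plastic transfer pipette lying flat, 128 mm long, 11 mm thick; origin under its centre
- loupe: the whole loupe: handle, barrel and lens; origin under the handle's centre, x toward the lens
- stand: the whole fixed stand; origin under the middle of its plate, axes as for stand_centre
- dish: the petri dish; origin under its centre
Not all that is in view belongs to the job. What is shaped like the dish but turquoise is not meant.

How it is judged:
On the way, in this order (a step that is already met when the one before it is completed fails the run):
1. the latch is swung home in its catch (value of joint latch below 0.06 rad), for 0.3 s.
2. the loupe is lifted in the gripper (height (world z) of loupe_handle above 0.05 m and contact force between the fingers and loupe above 0.5 N), for 0.2 s.
At the end, for the whole second after the job is handed in: The latch is closed (under 0.06 rad), the dish is in its seat, and the gripper alone holds the loupe still and level (under 0.1 rad, right side up), its lens centre within 12 mm sideways of the dish's centre and within 8 mm of the red ring's height (value of joint latch below 0.06 rad and z of loupe_lens in the frame of focus_mark between -0.008 and 0.008 m and horizontal distance between loupe_lens and dish_centre below 0.012 m and angle between loupe_lens's own z axis and vertical below 0.1 rad and contact force between the fingers and loupe above 0.5 N and contact force between loupe and stand below 0.05 N and contact force between loupe and dish below 0.05 N and horizontal distance between dish_centre and stand_centre below 0.006 m and linear speed of loupe below 0.02 m/s and angular speed of loupe below 0.15 rad/s); the arm keeps its last pose, push and grip.
It fails at once if the dish is knocked out of its seat (distance of dish_centre from where it was at the start of the episode above 0.015 m).
It fails at once if the red ring is shifted (distance of focus_mark from where it was at the start of the episode above 0.006 m).
It fails at once if another thing on the bench is disturbed (distance of any of dropper_bottle, cotton_cup, cover_box, plastic_dropper from where it was at the start of the episode above 0.03 m).
It also fails if it takes over 51 s, if anything falls off the work surface, if the arm or the gripper's body presses on something with over 40 N, if the wrist force passes 120 N, or if a joint passes its speed limit or range.

## Working session

There is one attempt and no reset: what is moved stays moved. The work goes in short steps, Python scripts to look and compute and a tool call to move; the robot and the scene stay as the last step left them, time stands still between calls to the robot, and variables do not carry over. Pictures are saved under pics/ and viewed, at most 10 in all, crops included, and the job is handed in when it is done.

Besides the shell and the picture viewer there is one more tool, called as name(argument=value, ...), one argument or row to a line, values as JSON. arm_command: Moves the arm, as the interface text tells. Its arguments: {"type":"object","properties":{"commands":{"type":"array","items":{"type":"number"}},"force":{"type":"number"}},"required":["commands"]}

```bash
mkdir -p pics; cat > h.py <<'E'
import numpy as np, cv2
from station import get_obs, read_camera
def save(cam,name):
    c=read_camera(cam); cv2.imwrite(f'pics/{name}.png',c['img'][:,:,::-1]); np.savez(f'pics/{name}.npz',K=c['camera_matrix'],k1=c['k1'],P=c['pose']); return c
def load(name):
    d=np.load(f'pics/{name}.npz'); return d['K'],float(d['k1']),d['P']
def pix2z(name,uv,z):
    K,k1,P=load(name)
    s=cv2.undistortPoints(np.array([[uv]],float),K,np.array([k1,0,0,0.]))[0,0]
    d=P[:3,:3]@np.array([s[0],s[1],1]); o=P[:3,3]
    return o+d*(z-o[2])/d[2]
def proj(name,p):
    K,k1,P=load(name)
    q=P[:3,:3].T@(np.array(p)-P[:3,3])
    return cv2.projectPoints(q.reshape(1,1,3),np.zeros(3),np.zeros(3),K,np.array([k1,0,0,0.]))[0][0,0]
E
python3 - <<'E'
from h import *
a=save('side','s0');b=save('top','t0')
for n in('s0','t0'): print(load(n))
o=get_obs(); print(o['eef_pos'],o['tool_rot'],o['t'],o['gripper_width'])
E
```

```text
(array([[357.52410394,   0.        , 251.03372491],
       [  0.        , 357.52410394, 192.00525342],
       [  0.        ,   0.        ,   1.        ]]), -0.11112381331644763, array([[-0.99861601,  0.0034441 ,  0.05248046,  0.48500047],
       [-0.04678601,  0.39762423, -0.91635476,  1.04270311],
       [-0.02402353, -0.91754188, -0.39691279,  0.50425315],
       [ 0.        ,  0.        ,  0.        ,  1.        ]]))
(array([[497.8799599 ,   0.        , 247.61242005],
       [  0.        , 497.8799599 , 201.6916606 ],
       [  0.        ,   0.        ,   1.        ]]), -0.12030927609448074, array([[ 0.01775122, -0.98975433,  0.14167305,  0.34883493],
       [-0.99983161, -0.01823114, -0.0020901 ,  0.05515411],
       [ 0.00465155, -0.1416121 , -0.9899113 ,  1.39381575],
       [ 0.        ,  0.        ,  0.        ,  1.        ]]))
[0.30471854 0.60164633 0.20711972] [-1.39662805e-04  2.32242335e-01  9.72657595e-01 -8.25358085e-04] 0.1 0.9962043994672122
```

View pics/s0.png

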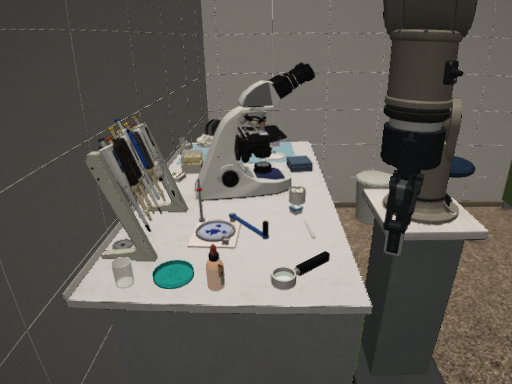

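View pics/t0.png

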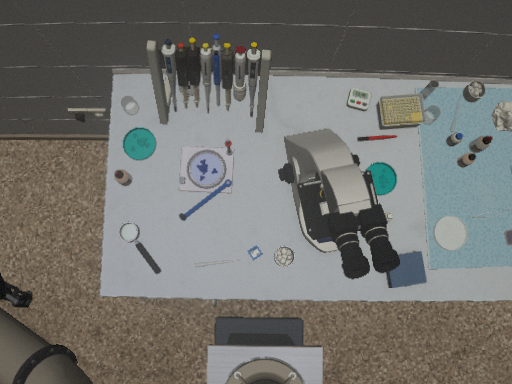

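The side view shows the stand at about (215,233), the knob at (265,230) and the loupe at (284,278)–(313,263). In the top view the stand is at about (206,170), the latch runs from (229,183) to the knob at (183,217), and the loupe lens is at (130,232) with its handle at (148,258).

Possible mix-ups:
- **Dish:** the clear one with blue patches at top (206,169) is the one I want. The turquoise ones at (139,144) and (381,179) are not.
- **Handle:** the black handle at (148,258) is the one I want. The pipette at (217,263) and the pens in the rack are not.
- **Latch:** the blue arm at (205,200) is the one I want. The blue pen at (217,60) is not.

I'll check this in one close crop.

```bash
python3 - <<'E'
import cv2
a=cv2.imread('pics/t0.png')[130:280,105:265]
cv2.imwrite('pics/t0c.png',cv2.resize(a,None,fx=4,fy=4,interpolation=cv2.INTER_CUBIC))
E
```

```text
(no output)
```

View pics/t0c.png

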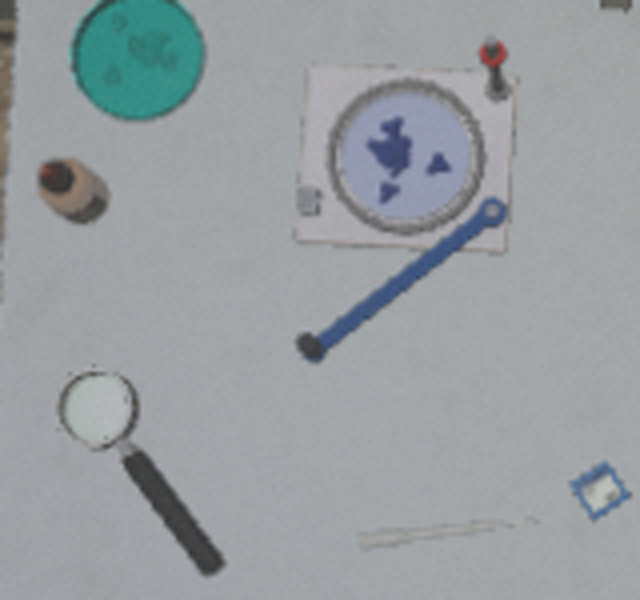

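The crop confirms the dish with blue patches inside the seat ring, centred at (407,157). It also shows the hinge at (492,211), the knob top at (309,342), the red ring at (493,53), the loupe lens at (99,410) and the handle from (133,450) to (212,568).

```bash
cat > m.py <<'E'
from h import *
f=lambda x,y,z:pix2z('t0',(105+(x-1.5)/4,130+(y-1.5)/4),z)
np.set_printoptions(precision=4,suppress=True)
cs=[f(*c,.01) for c in[(310,66),(517,77),(505,253),(296,242)]]
print('corners',*cs,'mean',np.mean(cs,0))
ring=f(407,157,.016);print('seat',ring)
h=f(492,211,.032);k=f(309,342,.072);print('hinge',h,'knob',k,np.linalg.norm((h-k)[:2]))
yaw=np.mean([np.arctan2(*(cs[0]-cs[1])[[1,0]]),np.arctan2(*(cs[3]-cs[2])[[1,0]])])-np.pi/2
print('yaw',yaw)
c,s=np.cos(yaw),np.sin(yaw);R=np.array([[c,-s],[s,c]])
S=ring[:2]; print('hinge pred',S+R@[-.040,-.064],'post',S+R@[.052,-.062])
v=(k-h)[:2]; print('latch',np.arctan2(v[1],v[0])-np.pi/2-yaw,'closed knob',h[:2]+R@[0,.156])
l=f(99,410,.024); a=f(133,450,.024); b=f(212,568,.024)
print('lens',l,'ends',a,b,'handle',(a+b)/2,np.linalg.norm(l-(a+b)/2),'dir',np.arctan2(*(l-b)[[1,0]]))
p=S+R@[.052,-.062]
for z in(.095,.105,.11,.115,.12,.13,.145): print(z,'top',proj('t0',[*p,z]),'side',proj('s0',[*p,z]))
print('ring top px',105+(493-1.5)/4,130+(53-1.5)/4)
im=cv2.imread('pics/s0.png').astype(int); m=(im[...,2]>100)&(im[...,2]-im[...,1]>60)&(im[...,2]-im[...,0]>60)
ys,xs=np.nonzero(m[170:215,185:215]); print('red side',xs.mean()+185,ys.mean()+170,len(xs),ys.min()+170,ys.max()+170)
E
python3 m.py
```

```text
corners [0.7041 0.2425 0.01  ] [0.6985 0.0941 0.01  ] [0.5711 0.0998 0.01  ] [0.5763 0.2475 0.01  ] mean [0.6375 0.171  0.01  ]
seat [0.6375 0.1704 0.016 ]
hinge [0.5969 0.1088 0.032 ] knob [0.4985 0.2276 0.072 ] 0.15431310721664498
yaw -0.03641529760576345
hinge pred [0.5952 0.1079] post [0.6872 0.1065]
latch 0.7284393892576979 closed knob [0.6026 0.2647]
lens [0.4536 0.3785 0.024 ] ends [0.4265 0.3534 0.024 ] [0.3468 0.2953 0.024 ] handle [0.3866 0.3244 0.024 ] 0.08611783303409473 dir 0.661826938854127
0.095 top [228.4551 145.0684] side [199.7185 193.3747]
0.105 top [228.3303 144.1164] side [199.4381 190.1931]
0.11 top [228.2673 143.6351] side [199.2975 188.5931]
0.115 top [228.2037 143.1502] side [199.1565 186.987 ]
0.12 top [228.1397 142.6617] side [199.0152 185.3748]
0.13 top [228.0103 141.6736] side [198.7318 182.1318]
0.145 top [227.8125 140.1633] side [198.3044 177.2211]
ring top px 227.875 142.875
red side 198.83333333333334 189.16666666666666 12 188 190
```

```bash
cat > mv.py <<'E'
import sys
from h import *
from scipy.spatial.transform import Rotation as Ro
def plan(x,y,z,ydeg):
    o=get_obs(); w,a,b,c=o['tool_rot']; R=Ro.from_quat([a,b,c,w]); t=np.radians(ydeg)
    Y=np.array([np.cos(t),np.sin(t),0]);Z=np.array([0,0,-1.]);X=np.cross(Y,Z)
    best=min((R.inv()*Ro.from_matrix(np.c_[s*X,s*Y,Z]) for s in(1,-1)),key=lambda r:r.magnitude())
    print('shift',np.round(R.inv().apply(np.array([x,y,z])-o['eef_pos']),4),'turn',np.round(best.as_rotvec(degrees=True),1))
if __name__=='__main__': plan(*map(float,sys.argv[1:]))
E
python3 mv.py .4985 .2276 .2 39.6
```

```text
shift [-0.3419 -0.2461  0.0076] turn [-0.1  0.  23.5]
```

arm_command(
  commands=[-0.342, -0.246, 0.008, 0, 0, 23.5, 0.45, -0.342, -0.246, 0.008, 0, 0, 23.5, 0.45, -0.342, -0.246, 0.008, 0, 0, 23.5, 0.45, -0.342, -0.246, 0.008, 0, 0, 23.5, 0.45, -0.342, -0.246, 0.008, 0, 0, 23.5, 0.45, -0.342, -0.246, 0.008, 0, 0, 23.5, 0.45, -0.342, -0.246, 0.008, 0, 0, 23.5, 0.45, -0.342, -0.246, 0.008, 0, 0, 23.5, 0.45],
)

```text
t: 0.9
eef_pos: [0.4894, 0.2452, 0.2002]
tool_rot: [-0.0, 0.425, 0.905, -0.0]
contact_force: [0.9, -0.9, -0.2]
gripper_width: 0.453
grasp_force: 0.0
```

```bash
python3 mv.py .4985 .2276 .2 39.6
```

```text
shift [-0.0193 -0.0042  0.0002] turn [-0. -0.  0.]
```

arm_command(
  commands=[-0.019, -0.004, 0, 0, 0, 0, 0.45, -0.019, -0.004, 0, 0, 0, 0, 0.45, -0.019, -0.004, 0, 0, 0, 0, 0.45],
)

```text
t: 1.2
eef_pos: [0.4978, 0.2302, 0.2002]
tool_rot: [-0.0, 0.426, 0.905, -0.0]
contact_force: [-0.9, 0.1, -0.2]
gripper_width: 0.447
grasp_force: 0.0
```

```bash
python3 - <<'E'
from h import *
save('wrist','w1'); print(load('w1')[0],load('w1')[2],get_obs()['eef_pos'])
for p in([.4985,.2276,.072],[.687,.1065,.11],[.6375,.1704,.016]): print(proj('w1',p))
E
```

```text
[[296.25808283   0.         256.35330726]
 [  0.         296.25808283 193.62299044]
 [  0.           0.           1.        ]] [[ 7.70353341e-01  6.08255257e-01  1.91262314e-01  4.48795848e-01]
 [ 6.37617192e-01 -7.34776293e-01 -2.31404658e-01  2.91489998e-01]
 [-2.18085952e-04  3.00215491e-01 -9.53871381e-01  3.66462713e-01]
 [ 0.00000000e+00  0.00000000e+00  0.00000000e+00  1.00000000e+00]] [0.4974001  0.23123343 0.20015695]
[254.03966462 182.7268341 ]
[313.72990163 371.88153493]
[306.90565503 266.62568149]
```

View pics/w1.png

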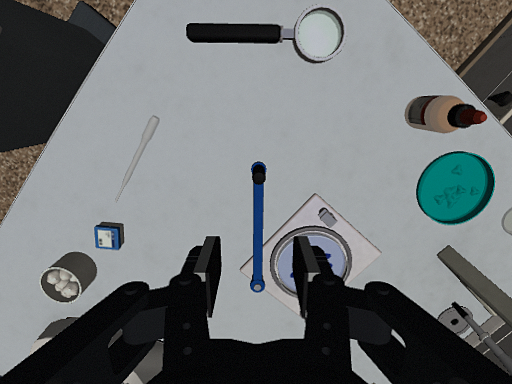

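The wrist view shows the knob top at (259,176), the hinge at (257,286), the loupe lens at (319,34), the handle from (187,33) to (280,34), and the seat at about (312,261). The latch region is clear for the fingers.

```bash
python3 - <<'E'
from h import *
np.set_printoptions(precision=4,suppress=True)
f=lambda u,v,z:pix2z('w1',(u,v),z)
k=f(259,176,.072);h=f(257,286,.032);print('knob',k,'hinge',h,np.linalg.norm((k-h)[:2]),'ang',np.degrees(np.arctan2(*(k-h)[[1,0]])))
print('seat',f(312,260,.016))
l=f(319,34,.024);a=f(187,33,.024);b=f(280,34,.024);print('lens',l,'handle',(a+b)/2,np.linalg.norm(a-b),np.linalg.norm(l-(a+b)/2),np.degrees(np.arctan2(*(l-a)[[1,0]])))
E
```

```text
knob [0.4979 0.2363 0.072 ] hinge [0.5979 0.1125 0.032 ] 0.1591624378599819 ang 128.94341133568133
seat [0.6359 0.1822 0.016 ]
lens [0.4562 0.3855 0.024 ] handle [0.3868 0.3286 0.024 ] 0.09748759036540983 0.08967792279712775 39.18615695420399
```

```bash
python3 mv.py .4985 .232 .042 39
```

```text
shift [-0.0002  0.0014  0.1582] turn [-0.  -0.   0.7]
```

arm_command(
  commands=[0, 0.001, 0.05, 0, 0, 0.7, 0.45, 0, 0.001, 0.1, 0, 0, 0.7, 0.45, 0, 0.001, 0.13, 0, 0, 0.7, 0.45, 0, 0.001, 0.158, 0, 0, 0.7, 0.45, 0, 0.001, 0.158, 0, 0, 0.7, 0.45, 0, 0.001, 0.158, 0, 0, 0.7, 0.35],
)

```text
t: 1.85
eef_pos: [0.4983, 0.2319, 0.0425]
tool_rot: [-0.0, 0.43, 0.903, -0.0]
contact_force: [0.2, -0.0, 0.5]
gripper_width: 0.347
grasp_force: 0.0
```

```bash
cat > arc.py <<'E'
from h import *
from scipy.spatial.transform import Rotation as Ro
import sys
o=get_obs(); w,a,b,c=o['tool_rot']; R=Ro.from_quat([a,b,c,w]); y=R.as_matrix()[:,1]; y0=np.degrees(np.arctan2(y[1],y[0]))
print(o['eef_pos'],y0,o['gripper_width'])
for d in map(float,sys.argv[1:]):
    t=np.radians(d); p=np.array([.597+.156*np.cos(t),.1105+.156*np.sin(t),.042])
    print(d,np.round(R.inv().apply(p-o['eef_pos']),3),'rz',round(y0-(d-90),1))
E
python3 arc.py 126 123 120 117 114 111 108 105
```

```text
[0.49833573 0.23194678 0.04254918] 39.06169315369999 0.3473964800389009
126.0 [-0.001  0.008  0.001] rz 3.1
123.0 [-0.001  0.017  0.001] rz 6.1
120.0 [-0.002  0.025  0.001] rz 9.1
117.0 [-0.004  0.033  0.001] rz 12.1
114.0 [-0.006  0.041  0.001] rz 15.1
111.0 [-0.008  0.048  0.001] rz 18.1
108.0 [-0.011  0.056  0.001] rz 21.1
105.0 [-0.014  0.064  0.   ] rz 24.1
```

arm_command(
  commands=[-0.001, 0.008, 0, 0, 0, 3, 0.35, -0.001, 0.017, 0, 0, 0, 6, 0.35, -0.002, 0.025, 0, 0, 0, 9, 0.35, -0.004, 0.033, 0, 0, 0, 12, 0.35, -0.006, 0.041, 0, 0, 0, 15, 0.35, -0.008, 0.048, 0, 0, 0, 18, 0.35, -0.011, 0.056, 0, 0, 0, 21, 0.35, -0.014, 0.064, 0, 0, 0, 24, 0.35],
)

```text
t: 2.65
eef_pos: [0.5584, 0.2617, 0.0448]
tool_rot: [0.0, 0.61, 0.793, 0.002]
contact_force: [-0.3, -0.1, -0.8]
gripper_width: 0.349
grasp_force: 0.3
```

```bash
python3 arc.py 105 102 99 96 93 90 88 86 84 82
```

```text
[0.55842833 0.26166713 0.04480032] 14.88754999887049 0.3486393413143976
105.0 [-0.    -0.002  0.003] rz -0.1
102.0 [-0.     0.006  0.003] rz 2.9
99.0 [-0.001  0.014  0.003] rz 5.9
96.0 [-0.002  0.023  0.003] rz 8.9
93.0 [-0.003  0.031  0.003] rz 11.9
90.0 [-0.005  0.039  0.003] rz 14.9
88.0 [-0.007  0.044  0.003] rz 16.9
86.0 [-0.008  0.049  0.003] rz 18.9
84.0 [-0.01   0.054  0.003] rz 20.9
82.0 [-0.012  0.059  0.003] rz 22.9
```

arm_command(
  commands=[0, 0.007, 0.002, 0, 0, 3, 0.35, -0.001, 0.015, 0.002, 0, 0, 6, 0.35, -0.002, 0.023, 0.002, 0, 0, 9, 0.35, -0.003, 0.031, 0.002, 0, 0, 12, 0.35, -0.005, 0.039, 0.002, 0, 0, 15, 0.35, -0.007, 0.044, 0.002, 0, 0, 17, 0.35, -0.007, 0.044, 0.002, 0, 0, 17, 0.35],
)

```text
t: 3.35
eef_pos: [0.603, 0.2654, 0.0421]
tool_rot: [0.0, 0.72, 0.694, 0.001]
contact_force: [-0.7, 0.1, -0.9]
gripper_width: 0.35
grasp_force: 0.0
```

```bash
python3 arc.py 88 86 85 84 83 82 81 80
```

```text
[0.60304923 0.26544799 0.04205244] -2.0513539306386015 0.3500177594660285
88.0 [ 0.001 -0.001  0.   ] rz -0.1
86.0 [0.001 0.005 0.   ] rz 1.9
85.0 [0.001 0.008 0.   ] rz 2.9
84.0 [0.001 0.01  0.   ] rz 3.9
83.0 [0.    0.013 0.   ] rz 4.9
82.0 [0.    0.016 0.   ] rz 5.9
81.0 [-0.     0.018  0.   ] rz 6.9
80.0 [-0.001  0.021  0.   ] rz 7.9
```

arm_command(
  commands=[0, 0.004, 0, 0, 0, 1, 0.35, 0, 0.007, 0, 0, 0, 2, 0.35, 0, 0.009, 0, 0, 0, 2, 0.35, 0, 0.009, 0, 0, 0, 2, 0.35],
)

```text
t: 3.75
eef_pos: [0.6106, 0.2643, 0.0403]
tool_rot: [-0.0, 0.732, 0.682, -0.0]
contact_force: [0.0, 1.0, 0.5]
gripper_width: 0.348
grasp_force: 0.5
```

arm_command(
  commands=[0, 0.002, -0.001, 0, 0, 0, 0.35, 0, 0.004, -0.001, 0, 0, 0, 0.35, 0, 0.004, -0.001, 0, 0, 0, 0.35],
)

```text
t: 4.05
eef_pos: [0.611, 0.2643, 0.0402]
tool_rot: [-0.002, 0.731, 0.682, -0.003]
contact_force: [-8.8, 1.3, 2.0]
gripper_width: 0.347
grasp_force: 4.6
```

arm_command(
  commands=[0, -0.008, 0, 0, 0, 0, 0.35, 0, -0.008, 0, 0, 0, 0, 0.4, 0, -0.008, -0.05, 0, 0, 0, 0.4, 0, -0.008, -0.1, 0, 0, 0, 0.4, 0, -0.008, -0.15, 0, 0, 0, 0.4, 0, -0.008, -0.15, 0, 0, 0, 0.8, 0, -0.008, -0.15, 0, 0, 0, 0.8],
)

```text
t: 4.75
eef_pos: [0.6084, 0.2646, 0.1934]
tool_rot: [0.001, 0.732, 0.681, 0.002]
contact_force: [-0.5, 0.0, -1.4]
gripper_width: 0.727
grasp_force: 0.0
```

```bash
python3 mv.py .45 .365 .2 -52; python3 - <<'E'
from h import *
import cv2
save('top','t1'); save('side','s1')
a=cv2.imread('pics/t1.png')[130:280,105:265]; b=cv2.imread('pics/s1.png')[170:300,170:350]
a=cv2.resize(a,None,fx=2.5,fy=2.5,interpolation=2); b=cv2.resize(b,(375,int(130*375/180)),interpolation=2)
c=np.zeros((375,790,3),np.uint8); c[:a.shape[0],:400]=a; c[:b.shape[0],405:780]=b; cv2.imwrite('pics/c1.png',c)
E
```

```text
shift [ 0.0889 -0.1651 -0.007 ] turn [ 0.2 -0.2 47.9]
```

View pics/c1.png

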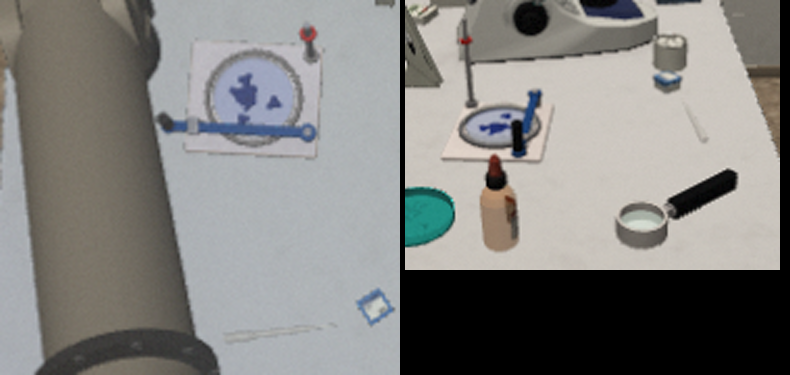

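The latch now lies across the front of the dish and inside the catch at (193,126), with the knob beyond it at (165,123). The dish, ring and other items are unmoved. Next is the loupe.

```bash
python3 mv.py .395 .333 .19 -51.5
```

```text
shift [ 0.0536 -0.2157  0.0006] turn [-0.   0.1 47.4]
```

arm_command(
  commands=[0.054, -0.216, 0, 0, 0, 47.4, 0.7, 0.054, -0.216, 0, 0, 0, 47.4, 0.7, 0.054, -0.216, 0, 0, 0, 47.4, 0.7, 0.054, -0.216, 0, 0, 0, 47.4, 0.7, 0.054, -0.216, 0, 0, 0, 47.4, 0.7, 0.054, -0.216, 0, 0, 0, 47.4, 0.7, 0.054, -0.216, 0, 0, 0, 47.4, 0.7, 0.054, -0.216, 0, 0, 0, 47.4, 0.7],
)

```text
t: 5.65
eef_pos: [0.3953, 0.3331, 0.1907]
tool_rot: [0.001, 0.944, 0.331, -0.0]
contact_force: [0.2, 0.0, -1.1]
gripper_width: 0.7
grasp_force: 0.0
```

```bash
python3 - <<'E'
from h import *
save('wrist','w2'); print(get_obs()['eef_pos'],get_obs()['joint_vel'])
for p in([.3868,.3265,.024],[.4555,.383,.024]): print(proj('w2',p))
E
```

```text
[0.39563224 0.3330323  0.19084818] [ 0.01104052 -0.00224857 -0.000472   -0.00610688  0.00022349  0.00237478
 -0.00786522]
[257.52649648 180.25795789]
[256.52076528 100.36228284]
```

View pics/w2.png

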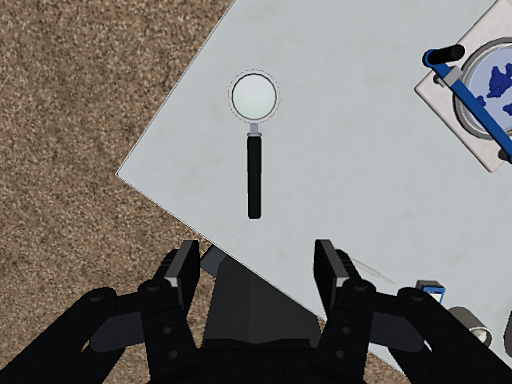

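The wrist view shows the lens at (254,97) and the handle from (254,137) to (254,218), lying along the tool x axis and well inside the open fingers.

```bash
python3 - <<'E'
from h import *
np.set_printoptions(precision=4,suppress=True)
f=lambda u,v,z:pix2z('w2',(u,v),z)
l=f(254,97,.024);a=f(254.5,218,.024);b=f(254,137,.024);print('lens',l,'ends',a,b,'handle',(a+b)/2,np.linalg.norm(a-b),np.linalg.norm(l-(a+b)/2),np.degrees(np.arctan2(*(l-a)[[1,0]])))
E
python3 mv.py .395 .335 .006 -51.5
```

```text
lens [0.4565 0.3873 0.024 ] ends [0.3477 0.2998 0.024 ] [0.4232 0.3607 0.024 ] handle [0.3854 0.3303 0.024 ] 0.09705412111977854 0.09112689424248138 38.78732476386878
shift [ 0.0009 -0.0021  0.1848] turn [0.1 0.  0.1]
```

arm_command(
  commands=[0, -0.004, 0.05, 0, 0, 0, 0.6, 0, -0.004, 0.1, 0, 0, 0, 0.6, 0, -0.004, 0.14, 0, 0, 0, 0.6, 0, -0.004, 0.165, 0, 0, 0, 0.6, 0, -0.004, 0.18, 0, 0, 0, 0.6, 0, -0.004, 0.187, 0, 0, 0, 0.6, 0, -0.004, 0.187, 0, 0, 0, 0.6],
  force=60,
)

```text
t: 6.4
eef_pos: [0.3932, 0.3365, 0.0042]
tool_rot: [0.0, 0.944, 0.33, -0.0]
contact_force: [-0.3, -0.4, 1.0]
gripper_width: 0.601
grasp_force: 0.0
```

arm_command(
  commands=[0, 0, 0, 0, 0, 0, 0.1, 0, 0, 0, 0, 0, 0, 0.1, 0, 0, 0, 0, 0, 0, 0.1, 0, 0, 0, 0, 0, 0, 0.1, 0, 0, 0, 0, 0, 0, 0.1, 0, 0, 0, 0, 0, 0, 0.1, 0, 0, 0, 0, 0, 0, 0.1, 0, 0, 0, 0, 0, 0, 0.1],
  force=60,
)

```text
t: 7.2
eef_pos: [0.3927, 0.3368, 0.0044]
tool_rot: [-0.0, 0.944, 0.33, -0.0]
contact_force: [0.3, 0.1, -0.2]
gripper_width: 0.1
grasp_force: 0.0
```

arm_command(
  commands=[0, 0, 0, 0, 0, 0, 0, 0, 0, 0, 0, 0, 0, 0, 0, 0, 0, 0, 0, 0, 0, 0, 0, 0, 0, 0, 0, 0],
  force=60,
)

```text
t: 7.6
eef_pos: [0.3927, 0.3368, 0.0044]
tool_rot: [-0.0, 0.944, 0.33, 0.0]
contact_force: [0.6, 0.2, -0.3]
gripper_width: -0.001
grasp_force: 0.0
```

```bash
python3 - <<'E'
from h import *
import cv2
save('wrist','w3');save('side','s3')
a=cv2.imread('pics/w3.png')[60:384,100:420]; b=cv2.imread('pics/s3.png')[200:310,240:370]
b=cv2.resize(b,(390,330),interpolation=2)
c=np.zeros((335,720,3),np.uint8); c[:324,:320]=a; c[:330,325:715]=b; cv2.imwrite('pics/c3.png',c)
E
```

```text
(no output)
```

View pics/c3.png

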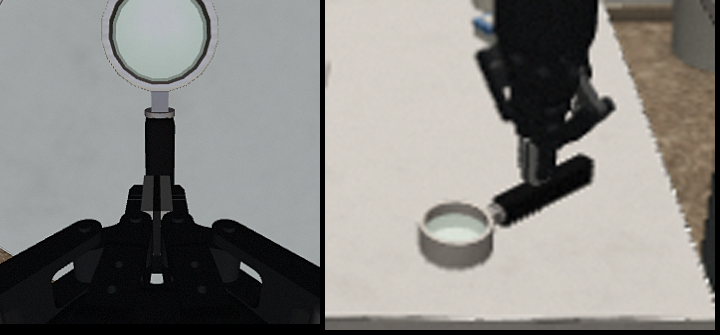

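```bash
python3 - <<'E'
from h import *
o=get_obs(); print(o['eef_pos'],o['q'])
for z in(.0044,.0234,.03,.05): print(z,proj('w3',[*o['eef_pos'][:2],z]),proj('s3',[*o['eef_pos'][:2],z]))
print('tip seen w (255,237), side',240+(535-325)/3,200+180/3)
print(load('w3')[2][:3,3]); print('side handle centre', proj('s3',[.3855,.3295,.024]),proj('s3',[.457,.387,.024]),'lens seen',240+(456-325)/3,200+225/3)
for u,v in((260,92),(258,172)):print(pix2z('w3',(u,v),.024))
E
```

```text
[0.39268043 0.33679392 0.00440253] [-1.19639116  0.56639734  0.46724312  2.10187026 -0.46235563  0.57264857
 -1.29538404]
0.0044 [258.95047406 233.5832913 ] [308.94919398 266.97305125]
0.0234 [259.22018479 248.28977828] [309.32731296 260.28401336]
0.03 [259.32810826 254.18035492] [309.4592702 257.9280979]
0.05 [259.71351804 275.2440674 ] [309.86098564 250.68559673]
tip seen w (255,237), side 310.0 260.0
[0.45294432 0.38674981 0.17064836]
side handle centre [312.07451358 258.31574286] [282.58214719 272.8500494 ] lens seen 283.6666666666667 275.0
[0.45697128 0.38784859 0.024     ]
[0.42621244 0.36446972 0.024     ]
```

```bash
python3 - <<'E'
import cv2,numpy as np
a=cv2.imread('pics/w3.png')[160:360,190:330]; b=cv2.imread('pics/s3.png')[225:285,270:350]
f=lambda i:np.clip(255*(i/255.)**.5,0,255).astype(np.uint8)
a=cv2.resize(f(a),(420,600),interpolation=2); b=cv2.resize(f(b),(375,281),interpolation=2)
c=np.zeros((600,800,3),np.uint8); c[:,:420]=a; c[:281,425:]=b; cv2.imwrite('pics/c4.png',c)
E
```

```text
(no output)
```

View pics/c4.png

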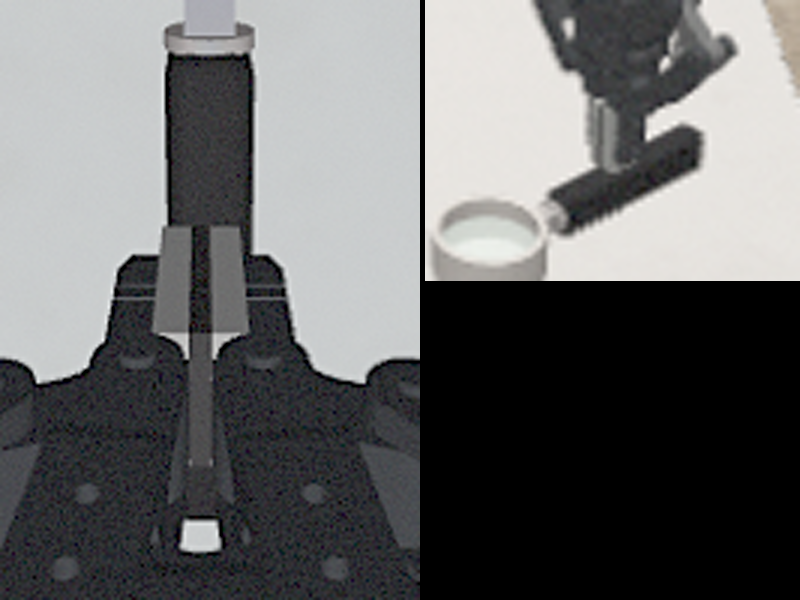

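The enlarged view shows the fingers shut on the handle's centre line with nothing between the pads. Their tips appear at or above the handle top, so I'll compare the reported TCP height with the pictures.

```bash
python3 - <<'E'
from h import *
for z in(.208,.195,.22,.23): print('s0',z,proj('s0',[.3047,.6016,z]))
o=get_obs();e=o['eef_pos']; X=np.array([.782,.623,0])
for z in(.0044,.015,.024,.03): print(z,'w3 near edge',proj('w3',e*[1,1,0]+X*.011+[0,0,z]),'side',proj('s3',e*[1,1,0]+[0,0,z]))
print(o['gripper_width'],o['grasp_force'],o['contact_force'],o['joint_torque'])
E
```

```text
s0 0.208 [392.83349872 257.3832097 ]
s0 0.195 [391.54124172 264.74322742]
s0 0.22 [394.03739892 250.44234351]
s0 0.23 [395.04848459 244.54869609]
0.0044 w3 near edge [258.99949608 216.96893297] side [308.94919398 266.97305125]
0.015 w3 near edge [259.14923303 223.96621293] side [309.15981871 263.25824073]
0.024 w3 near edge [259.29103746 230.59706018] side [309.33929628 260.07053294]
0.03 w3 near edge [259.39421684 235.42439378] side [309.4592702 257.9280979]
-0.0018976659486401272 0.0 [0.24025466 0.39706869 0.1558928 ] [-1.30010947e-03 -4.76600182e+01  7.89085418e+00 -1.52383000e+01
  7.77310459e-03  1.49700409e-03  1.86875701e-05]
```

```bash
python3 - <<'E'
import cv2,numpy as np
im=cv2.imread('pics/s0.png')[175:265,370:430]
g=cv2.cvtColor(im,cv2.COLOR_BGR2GRAY)
for r in range(50,90,2): print(r+175,''.join('#' if v<60 else '+' if v<110 else '.' for v in g[r]))
E
```

```text
225 .+++######+++#########################......................
227 +.+########++########################+......................
229 .++#########+#######################........................
231 ..+###########+++++################.........................
233 ..+############++++###############+................++...+...
235 ++#############+++#############+++++++++++++++++++++++++++++
237 ++#############+++############++++++++++++++++++++++++++++++
239 ++#############+++############++++++++++++++++++++++++++++++
241 .+#############++#############+++###########################
243 +##############++############++++###########################
245 +#############+++############++++###########################
247 +#############+++############+++############################
249 +#############++############++++############################
251 ##############+++###########+++#############################
253 ################+++++++++##++++#############################
255 ########################++++++##############################
257 ############################################################
259 ############################################################
261 ############################################################
263 ############################################################
```

arm_command(
  commands=[0, 0, -0.03, 0, 0, 0, 0, 0, 0, -0.06, 0, 0, 0, 0, 0, 0, -0.09, 0, 0, 0, 0, 0, 0, -0.09, 0, 0, 0, 0, 0, 0, -0.09, 0, 0, 0, 0],
)

```text
t: 8.2
eef_pos: [0.3927, 0.3372, 0.0948]
tool_rot: [-0.001, 0.944, 0.33, 0.0]
contact_force: [-0.0, -0.8, 0.2]
gripper_width: 0.001
grasp_force: 0.0
```

```bash
python3 - <<'E'
from h import *
save('wrist','w5');save('side','s5')
o=get_obs();e=o['eef_pos'];print(e)
print('side tcp',proj('s5',e),'plus20',proj('s5',e+[0,0,.02]),'w tcp',proj('w5',e))
a=cv2.imread('pics/w5.png')[60:360,130:390]; b=cv2.imread('pics/s5.png')[200:300,255:375]
f=lambda i:np.clip(255*(i/255.)**.5,0,255).astype(np.uint8)
a=cv2.resize(f(a),(400,461)); b=cv2.resize(f(b),(390,325),interpolation=2)
c=np.zeros((465,800,3),np.uint8); c[:461,:400]=a; c[:325,405:795]=b; cv2.imwrite('pics/c5.png',c)
E
```

```text
[0.39195652 0.33640508 0.09357411]
side tcp [311.04741837 234.26905062] plus20 [311.45975823 226.51763116] w tcp [259.22584894 234.38732263]
```

View pics/c5.png

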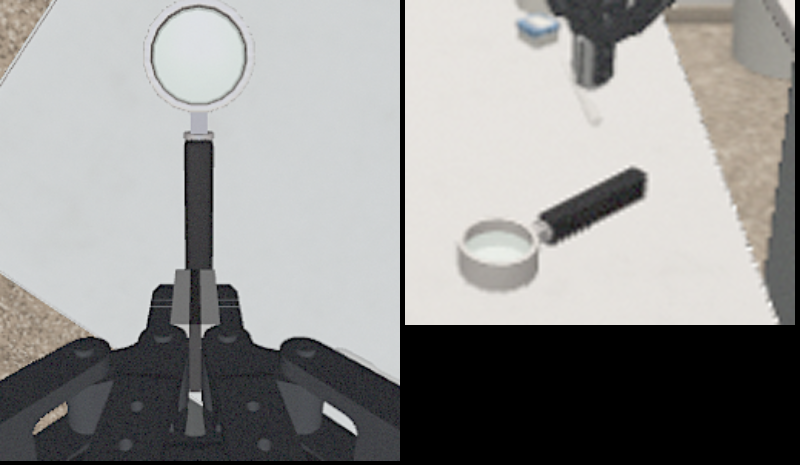

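The side view puts the fingertips at about (313,227), where TCP + 20 mm projects, while the TCP itself projects to (311,234). So the real tips end about 20 mm above the reported TCP and closed just over the handle top. The loupe hasn't moved. I'll regrasp about 20 mm deeper and watch the force.

arm_command(
  commands=[0, 0, 0, 0, 0, 0, 0.6, 0, 0, 0, 0, 0, 0, 0.6, 0, 0, 0, 0, 0, 0, 0.6, 0, 0, 0.04, 0, 0, 0, 0.6, 0, 0, 0.075, 0, 0, 0, 0.6, 0, 0, 0.09, 0, 0, 0, 0.6, 0, 0, 0.095, 0, 0, 0, 0.6, 0, 0, 0.1, 0, 0, 0, 0.6],
)

```text
t: 9.1
eef_pos: [0.3934, 0.337, -0.0053]
tool_rot: [-0.0, 0.944, 0.33, 0.0]
contact_force: [-0.1, -0.3, 0.2]
gripper_width: 0.601
grasp_force: 0.0
```

arm_command(
  commands=[0, 0, 0.003, 0, 0, 0, 0.6, 0, 0, 0.005, 0, 0, 0, 0.6, 0, 0, 0.008, 0, 0, 0, 0.6, 0, 0, 0.008, 0, 0, 0, 0.6],
)

```text
t: 9.5
eef_pos: [0.3927, 0.337, -0.0134]
tool_rot: [-0.0, 0.944, 0.33, 0.0]
contact_force: [-0.0, 0.2, 0.1]
gripper_width: 0.598
grasp_force: 0.0
```

No contact at −13 mm, which confirms the offset. I'll go 1 mm lower and close.

arm_command(
  commands=[0, 0, 0.001, 0, 0, 0, 0.3, 0, 0, 0.001, 0, 0, 0, 0.3, 0, 0, 0.001, 0, 0, 0, 0.1, 0, 0, 0.001, 0, 0, 0, 0.1, 0, 0, 0.001, 0, 0, 0, 0, 0, 0, 0.001, 0, 0, 0, 0, 0, 0, 0.001, 0, 0, 0, 0, 0, 0, 0.001, 0, 0, 0, 0],
  force=60,
)

```text
t: 10.3
eef_pos: [0.3928, 0.3368, -0.0143]
tool_rot: [-0.0, 0.944, 0.33, 0.0]
contact_force: [-0.8, -1.0, 5.3]
gripper_width: 0.167
grasp_force: 59.2
```

arm_command(
  commands=[0, 0, -0.01, 0, 0, 0, 0, 0, 0, -0.03, 0, 0, 0, 0, 0, 0, -0.06, 0, 0, 0, 0, 0, 0, -0.09, 0, 0, 0, 0, 0, 0, -0.12, 0, 0, 0, 0, 0, 0, -0.135, 0, 0, 0, 0, 0, 0, -0.135, 0, 0, 0, 0, 0, 0, -0.135, 0, 0, 0, 0],
)

```text
t: 11.1
eef_pos: [0.3922, 0.3368, 0.1202]
tool_rot: [-0.0, 0.944, 0.33, -0.0]
contact_force: [-0.8, -0.7, -1.5]
gripper_width: 0.171
grasp_force: 58.6
```

```bash
python3 - <<'E'
from h import *
np.set_printoptions(precision=4,suppress=True)
c=save('wrist','w6'); o=get_obs(); e=o['eef_pos'];print(e,o['tool_rot'],o['grasp_force'],o['contact_force'])
from scipy.spatial.transform import Rotation as Ro
w,a,b,d=o['tool_rot'];R=Ro.from_quat([a,b,d,w]);x=R.as_matrix()[:,0];print('tool x',x, np.degrees(np.arctan2(x[1],x[0])))
# lens circle in image
g=cv2.GaussianBlur(cv2.cvtColor(c['img'],cv2.COLOR_RGB2GRAY),(5,5),0)
print(cv2.HoughCircles(g,cv2.HOUGH_GRADIENT,1,40,param1=80,param2=25,minRadius=25,maxRadius=90))
# initial-grip-based prediction
d0=np.array([.4565,.3865])-np.array([.3928,.3368]);print('lens rel',d0,np.linalg.norm(d0))
L=np.array([*(e[:2]+d0),e[2]+.0263]);print('lens pred',L,'px',proj('w6',L+[0,0,.012]))
E
```

```text
[0.392  0.3364 0.1196] [ 0.0003  0.9439  0.3301 -0.0006] 58.599536418914795 [-0.5939 -0.016  -1.2672]
tool x [ 0.7821  0.6232 -0.0013] 38.550982164794895
[[[256.5  84.5  57. ]
  [ 75.5  83.5  68.5]
  [ 75.5 256.5  64.1]
  [ 79.5 170.5  76.2]
  [110.5 135.5  88.3]
  [131.5 176.5  87.2]
  [ 65.5 127.5  54.1]
  [110.5 303.5  80.6]
  [104.5 210.5  81.7]
  [170.5 192.5  79.5]
  [135.5  99.5  81.7]
  [118.5  58.5  46.3]
  [ 48.5 198.5  46.3]
  [160.5 145.5  89.4]
  [127.5   8.5  69.6]
  [  3.5 232.5  81.7]
  [ 81.5   8.5  76.2]
  [ 56.5 294.5  42.1]
  [  3.5 113.5  83.9]
  [  7.5 294.5  69.6]
  [143.5 223.5  76.2]
  [  3.5 165.5  72.9]
  [ 44.5  46.5  44.1]
  [158.5  64.5  56.3]
  [144.5 328.5  82.8]
  [123.5 261.5  34.4]
  [ 75.5 336.5  66.3]
  [ 35.5 259.5  34.4]
  [  4.5  64.5  48.6]
  [191.5  39.5  33.3]
  [157.5 289.5  43. ]
  [ 32.5 332.5  28.6]
  [175.5 247.5  30.8]
  [ 35.5   3.5  29.7]]]
lens rel [0.0637 0.0497] 0.0807946780425543
lens pred [0.4557 0.3861 0.1459] px [262.4993  95.2629]
```

```bash
python3 mv.py .574 .124 .14 -51.5; python3 - <<'E'
from h import *
print('side lens top est',proj('s3',[.4536,.3785,.024]),'dish px side', proj('s0',[.6375,.1704,.016]), proj('s0',[.6375,.177,.016]))
im=cv2.imread('pics/t0.png')
E
```

```text
shift [ 0.01    0.2796 -0.0203] turn [0.  0.1 0.1]
side lens top est [283.9780178  270.58763262] dish px side [215.49224791 228.23148432] [215.16895506 229.38886799]
```

arm_command(
  commands=[0, 0.02, -0.02, 0, 0, 0, 0, 0.002, 0.06, -0.02, 0, 0, 0, 0, 0.004, 0.1, -0.02, 0, 0, 0, 0, 0.006, 0.14, -0.02, 0, 0, 0, 0, 0.008, 0.18, -0.02, 0, 0, 0, 0, 0.01, 0.22, -0.02, 0, 0, 0, 0, 0.01, 0.255, -0.02, 0, 0, 0, 0, 0.01, 0.278, -0.02, 0, 0, 0, 0],
)

```text
t: 11.95
eef_pos: [0.5743, 0.1222, 0.1389]
tool_rot: [0.001, 0.944, 0.329, -0.001]
contact_force: [-0.8, 0.9, -0.4]
gripper_width: 0.174
grasp_force: 58.7
```

```bash
python3 mv.py .574 .126 .083 -51.5
```

```text
shift [ 0.0023 -0.0032  0.0559] turn [ 0.   0.2 -0.1]
```

arm_command(
  commands=[0.002, -0.003, 0.02, 0, 0, 0, 0, 0.002, -0.003, 0.04, 0, 0, 0, 0, 0.002, -0.003, 0.056, 0, 0, 0, 0, 0.002, -0.003, 0.056, 0, 0, 0, 0, 0.002, -0.003, 0.056, 0, 0, 0, 0, 0.002, -0.003, 0.056, 0, 0, 0, 0],
)

```text
t: 12.55
eef_pos: [0.574, 0.1292, 0.0851]
tool_rot: [0.0, 0.944, 0.33, 0.001]
contact_force: [-0.3, 0.5, -1.6]
gripper_width: 0.17
grasp_force: 58.7
```

```bash
python3 - <<'E'
from h import *
save('wrist','w7');save('top','t7');save('side','s7');o=get_obs();print(o['eef_pos'],o['tool_rot'],o['grasp_force'],o['contact_force'])
f=lambda i:np.clip(255*(i/255.)**.6,0,255).astype(np.uint8)
b=cv2.resize(f(cv2.imread('pics/s7.png')[150:250,165:265]),(500,500),interpolation=2)
t=cv2.resize(f(cv2.imread('pics/t7.png')[130:205,170:245]),(300,300),interpolation=2)
w=cv2.resize(f(cv2.imread('pics/w7.png')),(300,225),interpolation=3)
c=np.zeros((530,800,3),np.uint8); c[:500,:500]=b; c[:300,500:]=t; c[305:530,500:]=w; cv2.imwrite('pics/c7.png',c)
E
```

```text
[0.57396424 0.12940558 0.08523448] [-7.13492272e-05  9.43955520e-01  3.30071789e-01  7.65644687e-04] 58.723626136779785 [-0.61585037  0.07499456 -1.05234604]
```

View pics/c7.png

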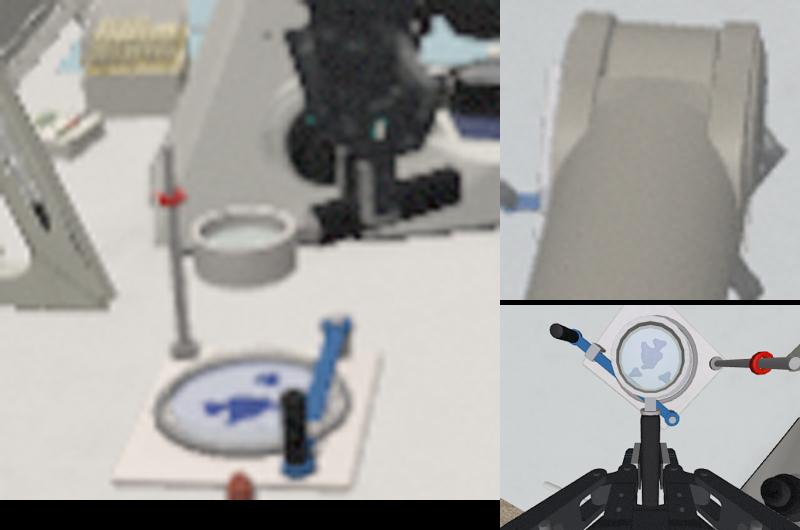

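The composite shows the loupe held over the dish. In the wrist view the lens is at about (256,90), the hinge at (295,195), the post base at (365,101) and the red ring at (447,99). In the side view the ring is at (199,190) and the barrel at (214,199). I'll measure the lens against the stand within the same pictures.

```bash
python3 - <<'E'
from h import *
from scipy.optimize import least_squares
np.set_printoptions(precision=4,suppress=True)
im=cv2.imread('pics/w7.png').astype(int)
red=((im[...,2]>90)&(im[...,2]-im[...,1]>60)&(im[...,2]-im[...,0]>60)).astype(np.uint8)
red[:,:410]=0; ys,xs=np.nonzero(red); print('red',xs.mean(),ys.mean(),xs.min(),xs.max(),ys.min(),ys.max())
g=cv2.GaussianBlur(cv2.imread('pics/w7.png',0)[20:170,180:340],(3,3),0)
C=cv2.HoughCircles(g,cv2.HOUGH_GRADIENT,1,1,param1=100,param2=30,minRadius=40,maxRadius=85)
print((C[0][:12]+[180,20,0]))
h=pix2z('w7',(295.3,194.6),.032);p=pix2z('w7',(365.2,100.7),.012);k=pix2z('w7',(160.4,81.9),.036)
print('hinge',h,'post',p,'catch',k,'hinge-post',np.linalg.norm((h-p)[:2]),'exp .092')
A=np.array([[-.04,-.064],[.052,-.062],[-.04,.064]]);B=np.array([h,p,k])[:,:2]
r=least_squares(lambda v:(v[:2]+A@np.array([[np.cos(v[2]),np.sin(v[2])],[-np.sin(v[2]),np.cos(v[2])]])-B).ravel(),[.64,.17,0]); print('stand',r.x,r.fun*1e3)
L=pix2z('w7',(256,90.4),.124);print('lens',L)
px=r.x[:2]+np.array([[np.cos(r.x[2]),-np.sin(r.x[2])],[np.sin(r.x[2]),np.cos(r.x[2])]])@[.052,-.062]
for z in(.1,.105,.11,.115,.12): print(z,'ring w',proj('w7',[*px,z]),'ring s',proj('s7',[*px,z]),'lens s',proj('s7',[*L[:2],z]))
E
```

```text
red 445.7238095238095 98.33015873015873 431 466 79 118
[[256.5  88.5  53.9]
 [255.5  92.5  57.7]
 [263.5  97.5  71.1]
 [251.5  90.5  53.5]
 [259.5  90.5  56.6]
 [269.5  86.5  66.8]
 [258.5  91.5  51.4]
 [252.5  89.5  56.9]
 [256.5  84.5  56.7]
 [268.5  92.5  61.1]
 [261.5  88.5  63.5]
 [255.5  87.5  58.3]]
hinge [0.5983 0.112  0.032 ] post [0.6872 0.1132 0.012 ] catch [0.6029 0.2387 0.036 ] hinge-post 0.08887337493744221 exp .092
stand [ 0.6395  0.175  -0.033 ] [-0.921   0.3788  2.2304 -1.9161 -1.3094  1.5373]
lens [0.6372 0.1818 0.124 ]
0.1 ring w [432.8784 100.0792] ring s [198.5299 192.4492] lens s [213.0096 202.8712]
0.105 ring w [438.7233 100.107 ] ring s [198.3869 190.8501] lens s [212.8849 201.1794]
0.11 ring w [444.9605 100.1409] ring s [198.2436 189.2449] lens s [212.7598 199.4804]
0.115 ring w [451.6297 100.1817] ring s [198.0999 187.6335] lens s [212.6345 197.7743]
0.12 ring w [458.7761 100.2309] ring s [197.956  186.0159] lens s [212.5088 196.061 ]
```

```bash
python3 - <<'E'
from h import *
np.set_printoptions(precision=4,suppress=True)
print('seat',pix2z('w7',(263.5,97.5),.016),'lens',pix2z('w7',(256,90.4),.123))
print(load('w7')[2])
E
python3 mv.py .5755 .1240 .0838 -51.5
```

```text
seat [0.6393 0.1764 0.016 ] lens [0.6372 0.1818 0.123 ]
[[ 0.6231 -0.7461 -0.2347  0.634 ]
 [-0.7821 -0.5944 -0.187   0.1792]
 [ 0.      0.3001 -0.9539  0.2514]
 [ 0.      0.      0.      1.    ]]
shift [-0.0022  0.0052  0.0014] turn [ 0.  -0.1  0. ]
```

arm_command(
  commands=[-0.002, 0.005, 0.001, 0, 0, 0, 0, -0.002, 0.005, 0.001, 0, 0, 0, 0, -0.002, 0.005, 0.001, 0, 0, 0, 0, -0.002, 0.005, 0.001, 0, 0, 0, 0, -0.002, 0.005, 0.001, 0, 0, 0, 0, -0.002, 0.005, 0.001, 0, 0, 0, 0],
)

```text
t: 13.3
eef_pos: [0.5749, 0.1241, 0.0834]
tool_rot: [-0.0, 0.944, 0.33, 0.0]
contact_force: [0.6, 0.5, -0.8]
gripper_width: 0.172
grasp_force: 58.7
```

```bash
python3 - <<'E'
from h import *
np.set_printoptions(precision=4,suppress=True)
save('wrist','w8'); save('side','s8'); o=get_obs();print(o['t'],o['eef_pos'],o['grasp_force'],abs(o['joint_vel']).max())
g=cv2.GaussianBlur(cv2.imread('pics/w8.png',0)[20:170,180:340],(3,3),0)
C=cv2.HoughCircles(g,cv2.HOUGH_GRADIENT,1,1,param1=100,param2=30,minRadius=40,maxRadius=85)[0][:6]+[180,20,0]
for c in C: print(c, pix2z('w8',c[:2],.123) if c[2]<62 else pix2z('w8',c[:2],.016))
# level check in the side picture s7: handle ends (at mid height) predicted for level loupe
u=np.array([.782,.623]); L=np.array([.638,.181])
for d in(.042,.142): print('s7 handle end',(proj('s7',[*(L-u*d),.1115])-[165,150])*5)
for s in(0,.1): print('lens px tilt',s,(proj('s7',[*L,.1115+.08*s])-[165,150])*5)
E
```

```text
13.4 [0.5749 0.1241 0.0834] 58.72340261936188 0.0025933537091049554
[256.5  88.5  53.9] [0.6388 0.177  0.123 ]
[260.5  88.5  63. ] [0.6438 0.1771 0.016 ]
[250.5  89.5  73. ] [0.6386 0.1825 0.016 ]
[262.5  89.5  64.3] [0.6442 0.1755 0.016 ]
[263.5  96.5  59.1] [0.6382 0.1728 0.123 ]
[253.5  88.5  61.3] [0.6381 0.178  0.123 ]
s7 handle end [303.8089 224.2032]
s7 handle end [451.0059 179.97  ]
lens px tilt 0 [237.2628 244.2134]
lens px tilt 0.1 [236.2548 230.5394]
```

The lens is about 1 mm from the seat centre sideways and at about 0.110 m against the ring's 0.110 m. It is level to about 0.02 rad, and the arm is still. I'm handing in.

```bash
python3 -c "
from station import hand_in; print(hand_in())"
```

```text
the job is handed in; nothing more can be done
None
```

I handed the job in with the latch closed in its catch and the loupe held level over the middle of the dish, lens at about the red ring's height (both measured near 0.110 m); `hand_in()` returned no verdict.

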